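# Wedge a glue-up tight and hold it

### The arm

A 6-joint arm with a two-finger parallel gripper is mounted at the origin on the work surface. World frame = base frame: x ahead of the robot, y to its left, z up, the work surface at z = 0. Lengths are in m, angles in rad, forces in N, time in s.
With the tool pointing down it reaches from about 0.4 to 0.825 m from the base axis. Payload 7 kg.
Tool frame: the origin (TCP) lies between the finger pads; the fingertips stand 8 mm ahead of it and the grasp point (between the pads) lies 11 mm behind it (arm.finger_overhang is the distance from the TCP to the fingertips, in m); z points along the fingers, y is the line along which they close (so a half turn about z gives the same grasp; the last joint's range is limited). The gripper opens to 88 mm and grips with 3 to 60 N. Pads are 19 mm wide; open, the fingers measure 130 mm over their backs; the gripper's body (78 mm by 193 mm) begins 47 mm behind the grasp point.
Start: joints at [1.588, 0.359, 0.012, 0, -1.224, -0.288], TCP at [0.181, 0.65, 0.235] pointing down, gripper open.
Joint ranges: [-3.07, 3.07], [-1.43, 2.12], [-1.02, 1.25], [-3.03, 1.67], [-3.05, -0], [-3.03, 3.03]. Speed limits (rad/s): [2.39, 2.39, 3.01, 3.14, 3.14, 3.14].

### API

Orientations are given as [roll, pitch, yaw] about the fixed x, y, z axes, in that order (R = Rz(yaw) Ry(pitch) Rx(roll)).
In Python, from station import arm gives the robot as it stands.
- The arm moves only by the tool move_arm, never from a script. Its argument "rows" is text: rows parted by semicolons, each of 7 numbers parted by spaces: the turn, a rotation vector about the tool's x, y, z in degrees, then the shift along the tool's x, y, z in m, then the finger opening in m, from 0 to 0.0876. A call has 1 to 8 rows; each row shifts and turns the commanded pose from where the row before left it, along the tool's axes as they then stand; what a row does not reach is not made up. A row lasts 1/8 s, in which the tool goes at most 62.5 mm and 10.7 degrees, less where a joint would pass 70% of its speed; a pose out of reach is approached as far as the arm can. A call is refused whole if a number of a shift passes 0.0625 or a number of a turn 10.7, either way. A call with a gripper value outside its range is refused whole. The fingers move at their own pace and stop on an object; "squeeze" is the grip in N (left out, the last holds). Time passes only in rows, so rows that do not move let the fingers close. It gives the time, the measured TCP pose, the force, the opening and the grip force at its end, in the units of the state.
- arm.get_state(): the state, without advancing time (a new reading comes with each control period).
- arm.grab_frame(name): name is "side" or "top"; returns (picture, depth): 480x640x3 uint8, blue, green, red; 480x640 float32, m along the optical axis (not along the pixel's ray), 0 where there is no reading.
- arm.camera_model(name): a dict with "mtx" (3x3 intrinsics, pixels), "camera_from_world" (4x4, takes a point from world to camera coordinates). Camera axes: x right, y down, z forward; pixel columns grow to the right and rows downward; lengths in m; the calibration is good to about 2 mm. A picture is of the moment at which its call begins. camera_model takes no time and is no camera call.
- arm.job_done(): hands the job in; it is judged then, once.
The state is a dict: "t": time; "q": joint angles; "qd": joint speeds; "joint_efforts": joint torques, N m; "eef_pos": TCP position; "ee_rot": TCP orientation; "force": force on the tool from outside, world axes, zero at the start; "moment": the same for the moment, N m; "width": finger opening in m; "gripper_force": force on a finger pad.
Only numpy, scipy, OpenCV 4.12 (cv2) and the standard library are available. Lean on these libraries where they do the work, as an engineer would, in place of code of your own. Each camera call takes 0.05 s, during which the arm holds its last target. There are 200 camera calls.

### The job

Close the glue joint in the jig: stand plywood spacers upright in the gap between the sliding blank and the cleat until only room for the wedge is left, then push the wedge down there by feel until it is tight and the joint between the two dark blanks is fully shut. The program finishes while holding: keep the upright wedge gripped and pressed tight, its tip clear of the jig's base. Leave the other things on the bench undisturbed.

Things in the scene. Friction and masses are not known exactly. Their poses are not given: they have to be found in the camera images.
- jig: Fixed glue-up jig, z up: plywood base 130 mm along x, y -135 to +165 mm, 15 mm thick. Origin on the bench under the gap. The gap runs along x, open at both ends and top, between the sliding blank (+y side) and the cleat (-y side). Behind the sliding blank stand the fixed dark blank (face at y +61 mm) and an end stop. All tops are 95 mm, the gap's floor 15 mm above the bench.
- blank (a joint): Opening (m) of the glue joint between sliding and fixed dark blanks: 0 fully shut, starts 3 to 5 mm open, most 12 mm. The sliding blank (100 mm along jig x, 60 along y, 80 high) slides along jig y against about 1 N of friction and stays where left; opening moves it to -y, towards the cleat.
- blank_face (a point): Middle of the top edge of the sliding blank's gap-side face, 95 mm above the bench; moves with the blank. Axes as the jig's.
- cleat_face (a point): Middle of the top edge of the cleat's gap-side face, 95 mm above the bench; axes as the jig's. The cleat is bolted to the jig at a distance that differs each time: with the joint shut, the gap to blank_face (along jig y, the same at all heights) is 33 to 64 mm, which takes one or two spacers and the wedge.
- cleat: The cleat: fixed light wooden block 100 mm along jig x, 40 along y, 80 high, low steel feet at its ends. Origin at the centre of its underside, on the jig's base, 20 mm behind its gap-side face. Axes as the jig's.
- spacer0_grip (a point): Plywood spacer (one of three alike, about 70 g), upright and loose on the bench: body 60 mm along x, 18 along y, 80 high; centred tab on top 34 mm along x, 8 along y, 44 high. This point is on its axis, 106 mm above the foot, 26 above the body; z up. Grip it by the tab's 34 mm width: fingers then clear a neighbouring spacer. In the jig its x lies along jig x.
- spacer1_grip (a point): Another spacer exactly like spacer0; the point lies as on spacer0.
- spacer2_grip (a point): Another spacer exactly like spacer0; the point lies as on spacer0.
- spacer0: The same spacer as spacer0_grip; origin at the centre of its foot.
- spacer1: The same spacer as spacer1_grip; origin at the centre of its foot.
- spacer2: The same spacer as spacer2_grip; origin at the centre of its foot.
- wedge_grip (a point): Light wooden wedge (about 80 g), tip down, 60 mm along x; thickness along y grows evenly on both faces from 4 mm at the tip to 34 mm at 90 mm up (1 per 3 mm). Fills spaces of 8 to 30 mm (in a wider one it hits the base). Centred tab on top 34 mm along x, 12 along y, 46 high. This point is on its axis, 116 mm above the tip, 26 above the taper; z up. In the jig its x lies along jig x.
- wedge: The same wedge; origin at the centre of its tip. Pushed down between spacer and cleat it meets up to about 12 N while the blank still slides; once the joint is shut the push rises quickly, and about 20 N makes it tight. It then stays jammed by friction.
- stand: Grey stand of the wedge, fixed, 90 x 75 x 52 mm high; the wedge stands in its slot, tip 10 mm above the bench, and lifts straight out. Origin at the centre of its underside.
- sanding_block: Bystander: cork and wood sanding block 100 x 55 x 36 mm, origin under its centre.
- glue: Bystander: white glue bottle, radius 30 mm, 170 mm high, origin under its centre.
- mug: Bystander: white mug, radius 40 mm, 95 mm high, origin under its centre.
- mallet: Bystander: wooden mallet lying on the bench along its x, 290 mm long, head 90 mm wide and 55 mm high at +x, origin under its middle.
- offcut: Bystander: dark wood offcut 110 x 45 x 35 mm, origin under its centre.
- square: Bystander: try square lying flat, stock 110 mm along x, blade 160 mm along +y, origin under the stock.
- jar: Bystander: glass jar with steel lid, radius 35 mm, 80 mm high, origin under its centre.
Mind the look-alikes: they are no part of the job. Leave any blue, green or purple look-alike of the spacer1 alone.

How it is judged:
On the way:
1. a spacer stands upright in the gap, let go (((z of spacer0 in the frame of jig between 0.01 and 0.021 m and y of spacer0 in the frame of jig between -0.064 and 0 m and x of spacer0 in the frame of jig between -0.03 and 0.03 m and angle between spacer0's own z axis and vertical below 0.25 rad and contact force between the fingers and spacer0 below 0.1 N) or (z of spacer1 in the frame of jig between 0.01 and 0.021 m and y of spacer1 in the frame of jig between -0.064 and 0 m and x of spacer1 in the frame of jig between -0.03 and 0.03 m and angle between spacer1's own z axis and vertical below 0.25 rad and contact force between the fingers and spacer1 below 0.1 N) or (z of spacer2 in the frame of jig between 0.01 and 0.021 m and y of spacer2 in the frame of jig between -0.064 and 0 m and x of spacer2 in the frame of jig between -0.03 and 0.03 m and angle between spacer2's own z axis and vertical below 0.25 rad and contact force between the fingers and spacer2 below 0.1 N))), for 0.2 s.
At the end, for the whole second after the job is handed in: Joint open under 1 mm; wedge gripped, still, upright within 8 degrees, tip clear of the base, within 30 mm of the gap's middle along its length, pressing over 3 N on a spacer that stands on the base in the gap within 14 degrees of upright; the cleat carries over 3 N (value of joint blank below 0.001 m and contact force between cleat and anything else above 3 N and ((z of spacer0 in the frame of jig between 0.01 and 0.021 m and y of spacer0 in the frame of jig between -0.064 and 0 m and x of spacer0 in the frame of jig between -0.03 and 0.03 m and angle between spacer0's own z axis and vertical below 0.25 rad and contact force between wedge and spacer0 above 3 N) or (z of spacer1 in the frame of jig between 0.01 and 0.021 m and y of spacer1 in the frame of jig between -0.064 and 0 m and x of spacer1 in the frame of jig between -0.03 and 0.03 m and angle between spacer1's own z axis and vertical below 0.25 rad and contact force between wedge and spacer1 above 3 N) or (z of spacer2 in the frame of jig between 0.01 and 0.021 m and y of spacer2 in the frame of jig between -0.064 and 0 m and x of spacer2 in the frame of jig between -0.03 and 0.03 m and angle between spacer2's own z axis and vertical below 0.25 rad and contact force between wedge and spacer2 above 3 N)) and angle between wedge's own z axis and vertical below 0.14 rad and z of wedge in the frame of jig above 0.0155 m and contact force between wedge and jig below 0.5 N and x of wedge in the frame of jig between -0.03 and 0.03 m and contact force between the fingers and wedge above 2 N and linear speed of wedge below 0.01 m/s); the arm keeps its last pose, push and grip.
It fails at once if a bystander is pushed more than 30 mm or knocked over (distance of any of sanding_block, glue, mug, mallet, offcut, square, jar from where it was at the start of the episode above 0.03 m or angle between any of sanding_block, glue, mug, mallet, offcut, square, jar's own z axis and vertical above 0.6 rad).
It also fails if it takes over 72 s, if anything falls off the work surface, if the arm or the gripper's body presses on something with over 40 N, if the wrist force passes 120 N, or if a joint passes its speed limit or range.

## Working session

There is one attempt and no reset: what is moved stays moved. The work goes in short steps, Python scripts to look and compute and a tool call to move; the robot and the scene stay as the last step left them, time stands still between calls to the robot, and variables do not carry over. Pictures are saved under pics/ and viewed, at most 10 in all, crops included, and the job is handed in when it is done.

Besides the shell and the picture viewer there is one more tool, called as name(argument=value, ...), one argument or row to a line, values as JSON. move_arm: Moves the arm, as the interface text tells. Its arguments: {"type":"object","properties":{"rows":{"type":"string"},"squeeze":{"type":"number"}},"required":["rows"]}

```bash
mkdir -p pics
cat > h.py <<'E'
import numpy as np,cv2
from station import arm
def grab(n,save=None):
    im,d=arm.grab_frame(n); im=np.array(im);d=np.array(d)
    np.savez(f'{n}.npz',im=im,d=d)
    if save: cv2.imwrite(f'pics/{save}.png',im)
    return im,d
def pts(n,d):
    m=arm.camera_model(n);K=np.array(m['mtx']);T=np.linalg.inv(np.array(m['camera_from_world']))
    v,u=np.mgrid[0:480,0:640]
    P=np.stack([(u-K[0,2])/K[0,0]*d,(v-K[1,2])/K[1,1]*d,d,np.ones_like(d)],-1)@T.T
    return P[...,:3]
def ray(n,uv,z):
    m=arm.camera_model(n);K=np.array(m['mtx']);T=np.linalg.inv(np.array(m['camera_from_world']))
    r=T[:3,:3]@np.linalg.inv(K)@np.array([uv[0],uv[1],1.]);o=T[:3,3]
    return o+r*(z-o[2])/r[2]
def proj(n,p):
    m=arm.camera_model(n);c=np.array(m['camera_from_world'])@np.append(p,1);q=np.array(m['mtx'])@c[:3];return q[:2]/q[2]
E
python3 - <<'E'
from h import *
grab('top','top0');grab('side','side0')
for n in('top','side'):
    m=arm.camera_model(n);print(np.round(np.linalg.inv(np.array(m['camera_from_world'])),3),np.round(m['mtx'],1))
print(arm.get_state())
E
```

```text
[[-0.017 -0.988  0.154  0.382]
 [-1.     0.019  0.013 -0.038]
 [-0.016 -0.153 -0.988  1.267]
 [ 0.     0.     0.     1.   ]] [[515.9   0.  315.6]
 [  0.  515.9 235.2]
 [  0.    0.    1. ]]
[[-0.99  -0.088  0.106  0.414]
 [-0.138  0.653 -0.745  0.873]
 [-0.003 -0.752 -0.659  0.871]
 [ 0.     0.     0.     1.   ]] [[463.8   0.  327.2]
 [  0.  463.8 241.6]
 [  0.    0.    1. ]]
{'t': 0.1, 'q': array([ 1.58809774e+00,  3.59335659e-01,  1.11727255e-02, -2.99369796e-04,
       -1.22411275e+00, -2.88116095e-01]), 'qd': array([ 0.00191428, -0.00182366,  0.0026168 ,  0.00074991,  0.00031084,
        0.00057703]), 'joint_efforts': array([-1.66451970e-03, -5.84162486e+01,  2.93748307e+01,  7.01539770e+00,
        1.01706258e-02, -5.62439550e-05]), 'eef_pos': array([0.18047761, 0.64999121, 0.23371452]), 'ee_rot': array([ 3.14009430e+00, -1.50548591e-04, -2.70916503e-01]), 'force': array([-0.1306582 ,  0.68693595,  0.69869127]), 'moment': array([0.02488092, 0.04713884, 0.00074149]), 'gripper_force': 0.0, 'width': 0.08788927467805133}
```

View pics/top0.png

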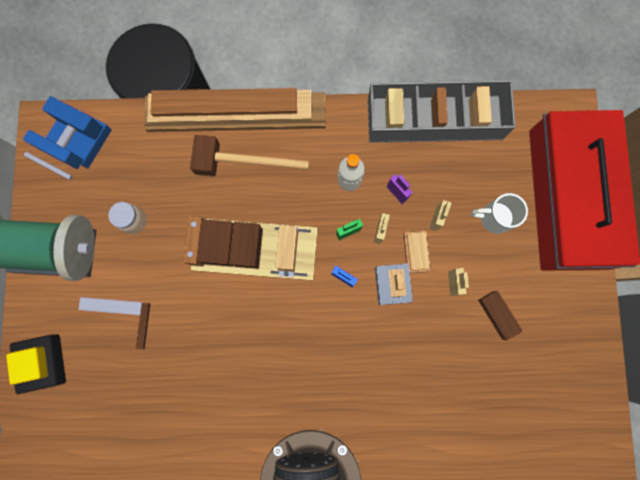

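View pics/side0.png

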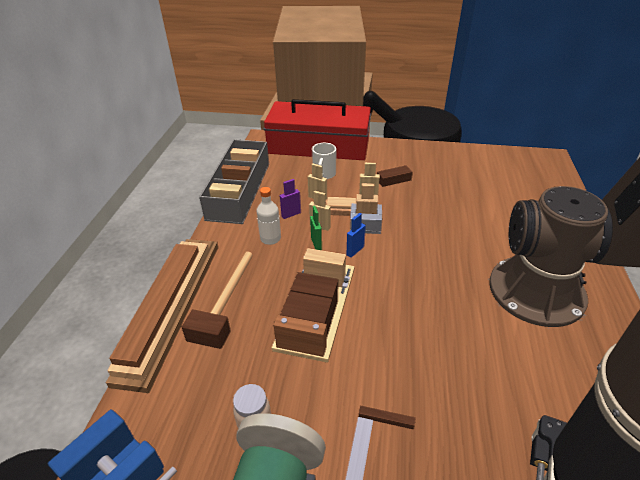

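Top view: natural-colour spacers at (382,227), (443,213) and (460,281). The look-alikes are green (349,229), blue (344,276) and purple (400,188). The wedge is in the grey stand at (397,283), the jig is around (250,248) and the cleat is at (286,248). The plain plywood ones fit the description; I'll measure by height and confirm in a crop.

```bash
cat > m.py <<'E'
from h import *
def rects(P,im,zlo,zhi,box,minn=15):
    m=((P[...,2]>zlo)&(P[...,2]<zhi)).astype(np.uint8)
    k=np.zeros_like(m);k[box[1]:box[3],box[0]:box[2]]=1;m*=k
    n,l,s,c=cv2.connectedComponentsWithStats(m,connectivity=4)
    for i in range(1,n):
        if s[i,4]<minn: continue
        q=P[l==i];xy=q[:,:2]
        r=cv2.minAreaRect((xy*1000).astype(np.float32))
        print('px',c[i].round(1),'n',s[i,4],'mean',xy.mean(0).round(4),'z',np.median(q[:,2]).round(4),'rect c',np.round(r[0],1),'sz',np.round(r[1],1),'ang',round(r[2],1),'bgr',im[l==i].mean(0).round())
E
python3 - <<'E'
from m import *
im,d=(np.load('top.npz')[k] for k in('im','d'))
P=pts('top',d)
print('tabs');rects(P,im,.112,.16,(330,180,480,300),8)
print('body tops');rects(P,im,.07,.09,(330,160,480,310),8)
print('jig');rects(P,im,.088,.105,(180,200,325,285))
cv2.imwrite('pics/crop.png',cv2.resize(im[165:315,330:500],None,fx=4,fy=4,interpolation=cv2.INTER_CUBIC)[:600,:800])
# gap profile across jig rows
for v in (232,240,248,256,262):
    print(v,[(u,int(P[v,u,1]*1000),int(P[v,u,2]*1000)) for u in range(252,304,2)])
E
```

```text
tabs
px [404.6 183.2] n 48 mean [ 0.6758 -0.2269] z 0.1233 rect c [ 677.7 -226.4] sz [25.4  8.3] ang 37.1 bgr [151.  66. 122.]
px [446.4 209.4] n 68 mean [ 0.6131 -0.3181] z 0.1237 rect c [ 613.5 -318.6] sz [ 8.5 34.9] ang 70.8 bgr [123. 175. 196.]
px [384.5 223.4] n 60 mean [ 0.5836 -0.1777] z 0.1243 rect c [ 584.4 -178.2] sz [ 7.9 34.4] ang 74.7 bgr [131. 186. 206.]
px [350.1 224.3] n 66 mean [ 0.5831 -0.1005] z 0.124 rect c [ 583.8 -100.6] sz [ 8.2 33.3] ang 23.8 bgr [ 85. 170.  65.]
px [344.8 274.1] n 62 mean [ 0.4714 -0.0858] z 0.1238 rect c [471.7 -85.9] sz [33.7  7.9] ang 57.3 bgr [218. 119.  62.]
px [465.1 280. ] n 74 mean [ 0.4538 -0.3504] z 0.1228 rect c [ 454.6 -351.1] sz [33.1  8.7] ang 2.8 bgr [120. 170. 192.]
px [398.7 281.6] n 120 mean [ 0.4517 -0.2015] z 0.1448 rect c [ 451.9 -202.9] sz [33.9 12.5] ang 4.6 bgr [113. 161. 195.]
body tops
px [347.8 180.2] n 64 mean [ 0.6965 -0.1003] z 0.0813 rect c [ 701.  -100.5] sz [58.9 24.1] ang 68.3 bgr [128. 136. 138.]
px [399.8 186.9] n 153 mean [ 0.6781 -0.2223] z 0.0803 rect c [ 680.4 -224. ] sz [59.3 18.4] ang 39.2 bgr [167.  
[... 2310 characters left out ...]
6, 11), (266, 100, 17), (268, 96, 15), (270, 91, 16), (272, 86, 16), (274, 81, 16), (276, 76, 15), (278, 64, 97), (280, 59, 98), (282, 55, 94), (284, 50, 94), (286, 46, 92), (288, 41, 94), (290, 37, 96), (292, 32, 97), (294, 28, 77), (296, 27, 16), (298, 22, 14), (300, 17, 15), (302, 13, 14)]
262 [(252, 124, 92), (254, 119, 97), (256, 117, 74), (258, 117, 36), (260, 115, 17), (262, 110, 17), (264, 105, 16), (266, 101, 11), (268, 96, 16), (270, 91, 15), (272, 86, 16), (274, 81, 15), (276, 69, 94), (278, 64, 93), (280, 59, 100), (282, 55, 97), (284, 50, 96), (286, 46, 95), (288, 41, 95), (290, 37, 97), (292, 32, 95), (294, -38, 1266), (296, 27, 13), (298, 22, 15), (300, 18, 14), (302, 13, 12)]
```

View pics/crop.png

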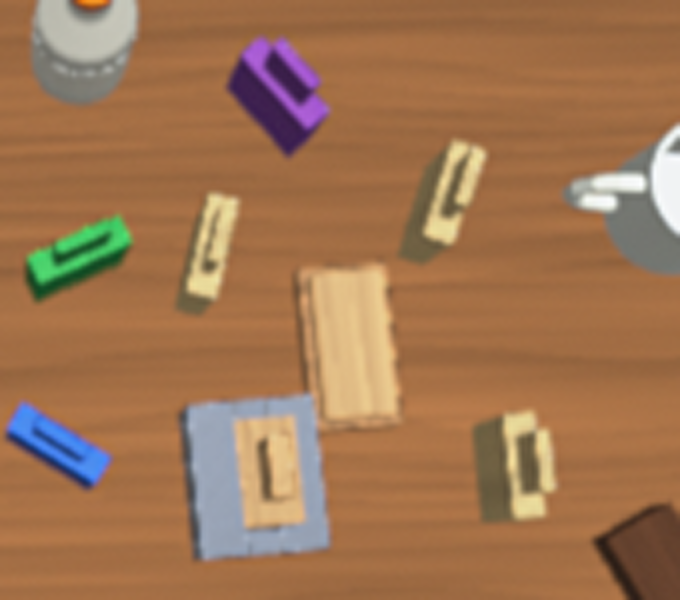

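The crop confirms it: natural plywood spacers at (382,227) "B", (443,213) "A" and (460,281) "C". The wedge is in the grey stand, and the green, blue and purple ones are look-alikes. The gap is about 46–47 mm now and about 50 mm with the joint shut, so it takes two spacers and the wedge. I'll fetch B first.

move_arm(
  rows="0 0 10.7 0 0 0 0.06; 0 0 10.7 0 0 0 0.06; 0 0 10.7 0 0 0 0.06; 0 0 10.7 0 0 0 0.06; 0 0 10.7 0 0 0 0.06; 0 0 10.7 0 0 0 0.06; 0 0 10.7 0 0 0 0.06; 0 0 10.7 0 0 0 0.06",
)

```text
t: 1.1
eef_pos: [0.1805, 0.6501, 0.234]
ee_rot: [-3.142, -0.001, -1.771]
force: [0.2, 0.0, 0.3]
width: 0.0598
gripper_force: 0.0
```

```bash
cat > go.py <<'E'
import sys,numpy as np
from station import arm
# usage: go.py x y z yawdeg -> turn about tool z (deg), then shift in the turned tool frame
from scipy.spatial.transform import Rotation as R
x,y,z,yaw=map(float,sys.argv[1:5]);s=arm.get_state()
Rt=R.from_euler('xyz',[np.pi,0,np.radians(yaw)]);Rn=R.from_euler('xyz',s['ee_rot'])
d=np.array([x,y,z])-s['eef_pos']
print('t',s['t'],'q',np.round(s['q'],2),'pos',s['eef_pos'].round(4),'rot',np.degrees(s['ee_rot']).round(2))
print('turn(tool) deg',np.degrees((Rn.inv()*Rt).as_rotvec()).round(2),'shift after turn',Rt.inv().apply(d).round(4),'shift now',Rn.inv().apply(d).round(4),'len',np.linalg.norm(d).round(4))
print('F',s['force'].round(2),'w',round(s['width'],4),'g',round(s['gripper_force'],2))
E
python3 go.py .5845 -.1783 .235 -105.1
```

```text
t 1.1 q [ 1.59  0.36  0.01 -0.   -1.22 -1.79] pos [0.1805 0.6501 0.234 ] rot [-1.8000e+02 -6.0000e-02 -1.0147e+02]
turn(tool) deg [-0.   -0.06  3.63] shift after turn [ 0.6945 -0.6058 -0.001 ] shift now [ 7.315e-01 -5.607e-01 -2.000e-04] len 0.9216
F [0.22 0.04 0.34] w 0.0598 g 0.0
```

move_arm(
  rows="0 0 3.6 0 0 0 0.06; 0 0 0 0.046 -0.040 0 0.06; 0 0 0 0.046 -0.040 0 0.06; 0 0 0 0.046 -0.040 0 0.06; 0 0 0 0.046 -0.040 0 0.06; 0 0 0 0.046 -0.040 0 0.06; 0 0 0 0.046 -0.040 0 0.06; 0 0 0 0.046 -0.040 0 0.06",
)

```text
t: 2.1
eef_pos: [0.3699, 0.2659, 0.2346]
ee_rot: [-3.142, 0.0, -1.827]
force: [1.0, 1.1, 0.1]
width: 0.0599
gripper_force: 0.0
```

move_arm(
  rows="0 0 0 0.046 -0.040 0 0.06; 0 0 0 0.046 -0.040 0 0.06; 0 0 0 0.046 -0.040 0 0.06; 0 0 0 0.046 -0.040 0 0.06; 0 0 0 0.046 -0.040 0 0.06; 0 0 0 0.046 -0.040 0 0.06; 0 0 0 0.046 -0.040 0 0.06",
)

```text
t: 2.98
eef_pos: [0.5591, -0.1167, 0.2344]
ee_rot: [3.141, 0.0, -1.828]
force: [1.1, 0.4, 0.8]
width: 0.0596
gripper_force: 0.0
```

```bash
python3 go.py .5845 -.1783 .095 -105.1
```

```text
t 2.975 q [ 0.14  0.19 -0.22 -0.   -1.16 -0.39] pos [ 0.5591 -0.1167  0.2344] rot [ 1.7999e+02  1.0000e-02 -1.0472e+02]
turn(tool) deg [0.01 0.01 0.38] shift after turn [ 0.0528 -0.0405  0.1394] shift now [ 0.0531 -0.0402  0.1394] len 0.1545
F [1.07 0.42 0.84] w 0.0596 g 0.0
```

move_arm(
  rows="0 0 0.4 0.040 -0.031 0 0.06; 0 0 0 0.011 -0.010 0 0.06; 0 0 0 0 0 0 0.06; 0 0 0 0 0 0 0.06",
)

```text
t: 3.48
eef_pos: [0.5848, -0.1737, 0.2345]
ee_rot: [3.141, 0.0, -1.834]
force: [0.4, -0.1, 0.2]
width: 0.0602
gripper_force: 0.0
```

```bash
python3 go.py .5845 -.1783 .095 -105.1
```

```text
t 3.475 q [ 0.03  0.25 -0.14 -0.   -1.18 -0.29] pos [ 0.5848 -0.1737  0.2345] rot [ 1.7998e+02  1.0000e-02 -1.0508e+02]
turn(tool) deg [0.02 0.01 0.02] shift after turn [ 0.0046 -0.0009  0.1395] shift now [ 0.0046 -0.001   0.1395] len 0.1396
F [ 0.41 -0.06  0.23] w 0.0602 g 0.0
```

move_arm(
  rows="0 0 0 0.0045 -0.001 0.05 0.06; 0 0 0 0 0 0.05 0.06; 0 0 0 0 0 0.039 0.06; 0 0 0 0 0 0 0.06; 0 0 0 0 0 0 0.02; 0 0 0 0 0 0 0.02; 0 0 0 0 0 0 0.02; 0 0 0 0 0 0 0.02",
  squeeze=25,
)

```text
t: 4.47
eef_pos: [0.5856, -0.1793, 0.0969]
ee_rot: [-3.14, 0.0, -1.834]
force: [-1.3, 0.6, 6.8]
width: 0.0339
gripper_force: 25.0
```

```bash
python3 go.py .5845 -.1783 .095 -105.1
```

```text
t 4.475 q [ 0.02  0.38 -0.31  0.   -0.89 -0.29] pos [ 0.5856 -0.1793  0.0969] rot [-1.7989e+02  1.0000e-02 -1.0511e+02]
turn(tool) deg [-0.11  0.01 -0.01] shift after turn [-0.0007  0.0014  0.0019] shift now [-0.0007  0.0014  0.0019] len 0.0024
F [-1.33  0.59  6.8 ] w 0.0339 g 24.98
```

move_arm(
  rows="0 0 0 0 0 -0.03 0.02; 0 0 0 0 0 -0.06 0.02; 0 0 0 0 0 -0.06 0.02; 0 0 -9.3 0 0 0 0.02; 0 0 0 0 0 0 0.02",
)

```text
t: 5.1
eef_pos: [0.5848, -0.1791, 0.246]
ee_rot: [-3.141, 0.001, -1.673]
force: [-0.5, 0.2, -0.4]
width: 0.034
gripper_force: 25.0
```

```bash
python3 go.py .5436 .0982 .245 -95.8
```

```text
t 5.1 q [ 0.02  0.25 -0.12 -0.   -1.2  -0.12] pos [ 0.5848 -0.1791  0.246 ] rot [-1.7995e+02  3.0000e-02 -9.5880e+01]
turn(tool) deg [-0.05  0.03 -0.08] shift after turn [-0.2717  0.069   0.001 ] shift now [-0.2716  0.0694  0.0011] len 0.2803
F [-0.53  0.19 -0.41] w 0.034 g 24.97
```

move_arm(
  rows="0 0 0 -0.054 0.0138 0 0.02; 0 0 0 -0.054 0.0138 0 0.02; 0 0 0 -0.054 0.0138 0 0.02; 0 0 0 -0.054 0.0138 0 0.02; 0 0 0 -0.0545 0.0138 0 0.02; 0 0 0 0 0 0 0.02; 0 0 0 0 0 0 0.02; 0 0 0 0 0 0 0.02",
)

```text
t: 6.1
eef_pos: [0.5437, 0.0959, 0.245]
ee_rot: [3.141, -0.001, -1.675]
force: [1.4, -1.3, -0.4]
width: 0.0337
gripper_force: 25.0
```

```bash
python3 go.py .5436 .0982 .245 -95.8
python3 - <<'E'
from m import *
im,d=grab('top'); grab('side','side1')
P=pts('top',d)
rects(P,im,.088,.105,(180,200,325,285))
rects(P,im,.145,.18,(180,200,325,285))
cv2.imwrite('pics/sidecrop1.png',cv2.resize(np.load('side.npz')['im'][180:380,230:400],None,fx=3,fy=3))
E
```

```text
t 6.1 q [ 0.53  0.15 -0.24 -0.   -1.18 -0.63] pos [0.5437 0.0959 0.245 ] rot [ 1.7995e+02 -4.0000e-02 -9.5960e+01]
turn(tool) deg [ 0.05 -0.04 -0.16] shift after turn [-0.0023  0.0003  0.    ] shift now [-0.0023  0.0003  0.    ] len 0.0023
F [ 1.45 -1.32 -0.42] w 0.0337 g 24.97
px [285.7 247.3] n 754 mean [0.5377 0.0468] z 0.0955 rect c [538.5  47.1] sz [ 40.2 100.6] ang 84.5 bgr [141. 199. 232.]
px [208.1 251.6] n 933 mean [0.5309 0.2251] z 0.0956 rect c [536.9 229.6] sz [107.   64.8] ang 89.2 bgr [ 57.  80. 119.]
px [244.8 259.3] n 116 mean [0.5116 0.1405] z 0.0956 rect c [511.6 140.3] sz [42.4 14.2] ang 84.0 bgr [ 53.  71. 103.]
```

View pics/sidecrop1.png

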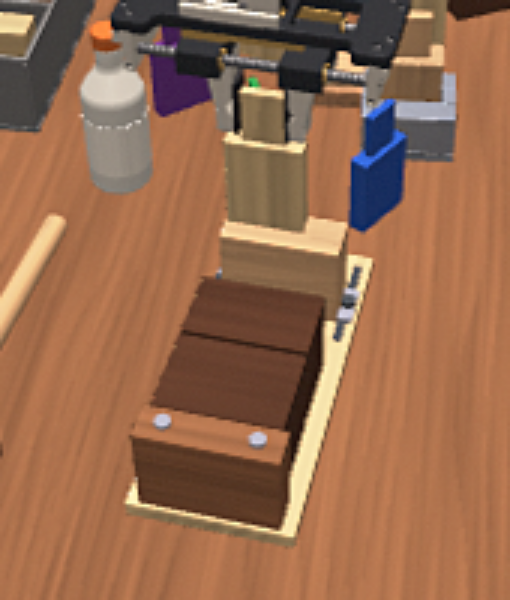

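move_arm(
  rows="0 0 0 0 0 0.05 0.02; 0 0 0 0 0 0.045 0.02; 0 0 0 0 0 0.025 0.02; 0 0 0 0 0 0.008 0.02; 0 0 0 0 0 0 0.02; 0 0 0 0 0 0 0.02",
)

```text
t: 6.95
eef_pos: [0.5446, 0.0972, 0.1189]
ee_rot: [-3.14, 0.001, -1.672]
force: [0.1, 0.1, -1.0]
width: 0.0339
gripper_force: 25.0
```

```bash
python3 go.py .5440 .1015 .112 -95.8
```

```text
t 6.95 q [ 0.53  0.26 -0.41  0.   -0.89 -0.63] pos [0.5446 0.0972 0.1189] rot [-1.7989e+02  6.0000e-02 -9.5830e+01]
turn(tool) deg [-0.11  0.06 -0.03] shift after turn [-0.0043  0.0011  0.0069] shift now [-0.0043  0.0011  0.0069] len 0.0082
F [ 0.09  0.09 -0.95] w 0.0339 g 24.97
```

move_arm(
  rows="0 0 0 -0.003 0 0 0.02; 0 0 0 -0.002 0 0 0.02; 0 0 0 -0.002 0 0 0.02; 0 0 0 0 0 0 0.02",
)

```text
t: 7.45
eef_pos: [0.5445, 0.1042, 0.1176]
ee_rot: [-3.141, 0.0, -1.672]
force: [-0.1, 0.0, -0.7]
width: 0.0339
gripper_force: 25.0
```

move_arm(
  rows="0 0 0 0 0 0.003 0.02; 0 0 0 0 0 0.002 0.02; 0 0 0 0 0 0.001 0.02; 0 0 0 0 0 0 0.02",
)

```text
t: 7.95
eef_pos: [0.5444, 0.1038, 0.112]
ee_rot: [3.142, -0.0, -1.672]
force: [-2.0, 0.1, 6.0]
width: 0.0336
gripper_force: 25.0
```

```bash
python3 go.py .5440 .1015 .112 -95.8
```

```text
t 7.95 q [ 0.54  0.27 -0.42  0.   -0.88 -0.64] pos [0.5444 0.1038 0.112 ] rot [ 1.800e+02 -1.000e-02 -9.581e+01]
turn(tool) deg [ 0.   -0.01 -0.01] shift after turn [ 0.0024  0.0002 -0.    ] shift now [ 0.0024  0.0002 -0.    ] len 0.0024
F [-2.04  0.1   6.  ] w 0.0336 g 24.98
```

move_arm(
  rows="0 0 0 0 0 -0.001 0.06; 0 0 0 0 0 0 0.06; 0 0 0 0 0 0 0.06; 0 0 0 0 0 -0.06 0.06; 0 0 0 0 0 -0.06 0.06; 0 0 -8.2 0 0 0 0.06; 0 0 0 0 0 0 0.06",
)

```text
t: 8.82
eef_pos: [0.5444, 0.104, 0.2329]
ee_rot: [-3.141, 0.001, -1.53]
force: [-0.2, 0.7, 1.1]
width: 0.0602
gripper_force: 0.0
```

```bash
python3 go.py .4545 -.3511 .235 -87.6
```

```text
t 8.825 q [ 0.54  0.16 -0.26 -0.   -1.15 -0.5 ] pos [0.5444 0.104  0.2329] rot [-1.7996e+02  4.0000e-02 -8.7670e+01]
turn(tool) deg [-0.04  0.04 -0.07] shift after turn [ 0.4509  0.1088 -0.0021] shift now [ 0.451   0.1083 -0.0025] len 0.4639
F [-0.24  0.7   1.1 ] w 0.0602 g 0.0
```

move_arm(
  rows="0 0 0 0.056 0.0135 0 0.06; 0 0 0 0.056 0.0135 0 0.06; 0 0 0 0.056 0.0135 0 0.06; 0 0 0 0.056 0.0135 0 0.06; 0 0 0 0.056 0.0135 0 0.06; 0 0 0 0.056 0.0135 0 0.06; 0 0 0 0.056 0.0135 0 0.06; 0 0 0 0.056 0.0135 0 0.06",
)

```text
t: 9.82
eef_pos: [0.4541, -0.3498, 0.2313]
ee_rot: [3.14, 0.001, -1.533]
force: [1.1, -0.1, -0.0]
width: 0.0602
gripper_force: 0.0
```

move_arm(
  rows="0 0 0 0 0 0 0.06; 0 0 0 0 0 0 0.06; 0 0 0 0 0 0 0.06",
)

```text
t: 10.2
eef_pos: [0.4554, -0.3472, 0.2322]
ee_rot: [3.141, 0.0, -1.529]
force: [-0.3, 0.3, 0.4]
width: 0.0602
gripper_force: 0.0
```

```bash
python3 go.py .4545 -.3511 .096 -87.6
python3 - <<'E'
from m import *
im,d=grab('top')
P=pts('top',d)
rects(P,im,.088,.105,(180,200,325,285))
rects(P,im,.115,.135,(180,200,325,285),8)
E
```

```text
t 10.2 q [-0.31  0.19 -0.22 -0.   -1.16  0.35] pos [ 0.4554 -0.3472  0.2322] rot [ 1.7996e+02  2.0000e-02 -8.7610e+01]
turn(tool) deg [ 0.04  0.02 -0.01] shift after turn [0.0039 0.001  0.1362] shift now [0.0039 0.0009 0.1362] len 0.1362
F [-0.28  0.27  0.41] w 0.0602 g 0.0
px [222.2 242.2] n 3234 mean [0.5522 0.193 ] z 0.0956 rect c [552.8 186.5] sz [184.6 110. ] ang 84.5 bgr [ 60.  86. 125.]
px [285.7 247.3] n 758 mean [0.5377 0.0469] z 0.0956 rect c [538.6  47.2] sz [ 40.3 100.3] ang 84.4 bgr [142. 201. 233.]
px [261.2 241.4] n 13 mean [0.548  0.0997] z 0.1247 rect c [547.7  99.7] sz [ 0.8 22.8] ang 82.9 bgr [ 87. 127. 146.]
```

move_arm(
  rows="0 0 0 0.004 0.001 0.05 0.06; 0 0 0 0 0 0.05 0.06; 0 0 0 0 0 0.035 0.06; 0 0 0 0 0 0 0.06; 0 0 0 0 0 0 0.02; 0 0 0 0 0 0 0.02; 0 0 0 0 0 0 0.02; 0 0 0 0 0 0 0.02",
)

```text
t: 11.25
eef_pos: [0.455, -0.3526, 0.0987]
ee_rot: [-3.14, -0.001, -1.529]
force: [-1.3, -0.0, 5.7]
width: 0.0338
gripper_force: 25.0
```

move_arm(
  rows="0 0 0 0 0 -0.03 0.02; 0 0 0 0 0 -0.06 0.02; 0 0 0 0 0 -0.06 0.02; 0 0 8.2 0 0 0 0.02; 0 0 0 0 0 0 0.02",
)

```text
t: 11.88
eef_pos: [0.4542, -0.352, 0.248]
ee_rot: [-3.141, 0.0, -1.672]
force: [0.3, 0.0, -2.0]
width: 0.034
gripper_force: 25.0
```

```bash
python3 go.py .5424 .0828 .245 -95.8
```

```text
t 11.875 q [-0.32  0.19 -0.19 -0.   -1.19  0.22] pos [ 0.4542 -0.352   0.248 ] rot [-1.7995e+02  2.0000e-02 -9.5790e+01]
turn(tool) deg [-0.05  0.02  0.01] shift after turn [-0.4415 -0.0439  0.003 ] shift now [-0.4415 -0.0439  0.0031] len 0.4437
F [ 0.3   0.04 -1.99] w 0.034 g 24.98
```

move_arm(
  rows="0 0 0 -0.055 -0.0055 0 0.02; 0 0 0 -0.055 -0.0055 0 0.02; 0 0 0 -0.055 -0.0055 0 0.02; 0 0 0 -0.055 -0.0055 0 0.02; 0 0 0 -0.055 -0.0055 0 0.02; 0 0 0 -0.055 -0.0055 0 0.02; 0 0 0 -0.055 -0.0055 0 0.02; 0 0 0 -0.055 -0.0055 0 0.02",
)

```text
t: 12.88
eef_pos: [0.5422, 0.0827, 0.2464]
ee_rot: [3.14, -0.001, -1.669]
force: [1.1, -0.3, -1.2]
width: 0.0338
gripper_force: 25.0
```

move_arm(
  rows="0 0 0 0 0 0.02 0.02; 0 0 0 0 0 0 0.02; 0 0 0 0 0 0 0.02",
)

```text
t: 13.25
eef_pos: [0.5426, 0.0804, 0.2275]
ee_rot: [3.141, -0.001, -1.671]
force: [-0.5, -0.1, -0.7]
width: 0.0336
gripper_force: 25.0
```

```bash
python3 go.py .5418 .0800 .22 -95.8
python3 - <<'E'
from m import *
im,d=grab('top'); im2,d2=grab('side')
P=pts('side',d2)
# held spacer body in side view: points z .14-.2 near jig
m=(P[...,2]>.14)&(P[...,2]<.195)&(abs(P[...,0]-.5418)<.05)&(P[...,1]>.05)&(P[...,1]<.12)
q=P[m];print(len(q))
for lo in(.14,.15,.16,.17,.18,.19):
    s=q[(q[:,2]>lo)&(q[:,2]<lo+.01)]
    if len(s):
        dy=(s-[.5404,.0671,0])[:,:2]@[.101,.995]; dx=(s-[.5404,.0671,0])[:,:2]@[.995,-.101]
        print(lo,len(s),'jigy from cleat',np.percentile(dy,[5,50,95]).round(4),'x',dx.min().round(3),dx.max().round(3))
E
```

```text
t 13.25 q [ 0.5   0.16 -0.28  0.   -1.14 -0.61] pos [0.5426 0.0804 0.2275] rot [ 1.7997e+02 -5.0000e-02 -9.5760e+01]
turn(tool) deg [ 0.03 -0.05  0.04] shift after turn [0.0005 0.0008 0.0075] shift now [0.0005 0.0008 0.0075] len 0.0076
F [-0.54 -0.07 -0.71] w 0.0336 g 24.97
475
0.14 80 jigy from cleat [0.0195 0.0228 0.0253] x -0.029 0.03
0.15 87 jigy from cleat [0.0187 0.0225 0.0248] x -0.03 0.03
0.16 90 jigy from cleat [0.0203 0.0227 0.0251] x -0.03 0.03
0.17 84 jigy from cleat [0.0188 0.0229 0.0247] x -0.029 0.029
0.18 94 jigy from cleat [0.0191 0.0225 0.025 ] x -0.029 0.03
0.19 40 jigy from cleat [0.0203 0.0231 0.0251] x -0.029 0.029
```

move_arm(
  rows="0 0 0 0 0 0.03 0.02; 0 0 0 0 0 0.03 0.02; 0 0 0 0 0 0.03 0.02; 0 0 0 0 0 0.015 0.02; 0 0 0 0 0 0 0.02; 0 0 0 0 0 0 0.02",
)

```text
t: 14.1
eef_pos: [0.5436, 0.0812, 0.1238]
ee_rot: [-3.14, 0.001, -1.672]
force: [0.2, -0.9, 0.6]
width: 0.0339
gripper_force: 25.0
```

```bash
python3 go.py .5418 .0850 .114 -95.8
```

```text
t 14.1 q [ 0.5   0.25 -0.42  0.   -0.9  -0.61] pos [0.5436 0.0812 0.1238] rot [-1.799e+02  4.000e-02 -9.581e+01]
turn(tool) deg [-0.1   0.04 -0.01] shift after turn [-0.0036  0.0022  0.0098] shift now [-0.0036  0.0022  0.0098] len 0.0107
F [ 0.24 -0.86  0.59] w 0.0339 g 24.97
```

move_arm(
  rows="0 0 0 -0.003 0 0.003 0.02; 0 0 0 -0.002 0 0.002 0.02; 0 0 0 -0.001 0 0 0.02; 0 0 0 0 0 0 0.02",
)

```text
t: 14.6
eef_pos: [0.5434, 0.0871, 0.1177]
ee_rot: [-3.141, -0.0, -1.672]
force: [-0.2, -0.1, -0.1]
width: 0.0336
gripper_force: 25.0
```

move_arm(
  rows="0 0 0 0 0 0.003 0.02; 0 0 0 0 0 0.002 0.02; 0 0 0 0 0 0.001 0.02; 0 0 0 0 0 0 0.02",
)

```text
t: 15.1
eef_pos: [0.5435, 0.0871, 0.1137]
ee_rot: [-3.14, 0.0, -1.671]
force: [-8.5, -0.3, 20.2]
width: 0.0339
gripper_force: 25.0
```

move_arm(
  rows="0 0 0 0 0 -0.002 0.06; 0 0 0 0 0 0 0.06; 0 0 0 0 0 0 0.06; 0 0 0 0 0 -0.06 0.06; 0 0 0 0 0 -0.06 0.06; 0 0 -10.4 0 0 0 0.06; 0 0 0 0 0 0 0.06",
)

```text
t: 15.98
eef_pos: [0.5432, 0.0871, 0.2336]
ee_rot: [-3.141, 0.0, -1.492]
force: [0.3, -0.2, -1.0]
width: 0.0599
gripper_force: 0.0
```

```bash
python3 go.py .452 -.2029 .235 -85.4
```

```text
t 15.975 q [ 0.51  0.15 -0.27 -0.   -1.15 -0.44] pos [0.5432 0.0871 0.2336] rot [-1.7999e+02  3.0000e-02 -8.5480e+01]
turn(tool) deg [-0.01  0.03 -0.08] shift after turn [ 0.2817  0.1142 -0.0014] shift now [ 0.2819  0.1138 -0.0016] len 0.304
F [ 0.29 -0.17 -0.98] w 0.0599 g 0.0
```

move_arm(
  rows="0 0 0 0.056 0.0228 0 0.06; 0 0 0 0.056 0.0228 0 0.06; 0 0 0 0.056 0.0228 0 0.06; 0 0 0 0.056 0.0228 0 0.06; 0 0 0 0.0575 0.0228 0 0.06; 0 0 0 0 0 0 0.06; 0 0 0 0 0 0 0.06; 0 0 0 0 0 0 0.06",
)

```text
t: 16.98
eef_pos: [0.4525, -0.2018, 0.2331]
ee_rot: [3.141, 0.0, -1.491]
force: [0.1, 0.5, 0.4]
width: 0.0596
gripper_force: 0.0
```

```bash
python3 go.py .452 -.2029 .115 -85.4
python3 - <<'E'
from m import *
im,d=grab('top','top2');grab('side','side2')
P=pts('top',d)
rects(P,im,.088,.105,(180,200,325,285))
rects(P,im,.115,.135,(180,200,325,285),8)
a=np.hstack([cv2.resize(im[205:285,215:315],None,fx=4,fy=4),cv2.resize(np.load('side.npz')['im'][235:335,270:370],(320,320))])
cv2.imwrite('pics/c2.png',a)
E
```

```text
t 16.975 q [-0.02  0.06 -0.38 -0.   -1.13  0.1 ] pos [ 0.4525 -0.2018  0.2331] rot [ 1.7995e+02  1.0000e-02 -8.5420e+01]
turn(tool) deg [ 0.05  0.01 -0.02] shift after turn [0.0011 0.0006 0.1181] shift now [0.0011 0.0005 0.1181] len 0.1181
F [0.13 0.46 0.44] w 0.0596 g 0.0
px [214.4 241.5] n 2588 mean [0.554  0.2109] z 0.0956 rect c [555.7 209. ] sz [139.1 110.8] ang 84.9 bgr [ 58.  84. 124.]
```

View pics/c2.png

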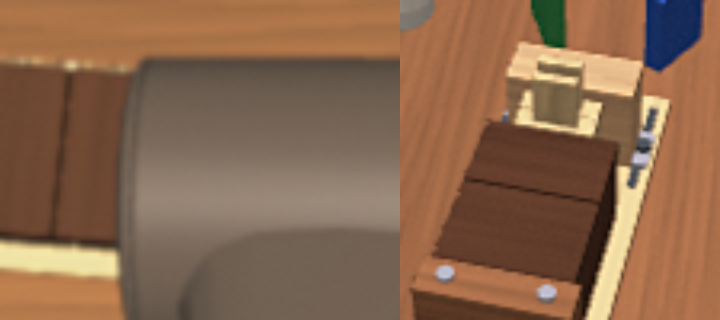

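The arm hides the jig in the top view. In the side crop both spacers stand upright side by side in the gap, with tabs at about (558,95). Next I grip the wedge.

move_arm(
  rows="0 0 0 0.001 0.0005 0.045 0.06; 0 0 0 0 0 0.045 0.06; 0 0 0 0 0 0.028 0.06; 0 0 0 0 0 0 0.06; 0 0 0 0 0 0 0.02; 0 0 0 0 0 0 0.02; 0 0 0 0 0 0 0.02; 0 0 0 0 0 0 0.02",
  squeeze=40,
)

```text
t: 18.08
eef_pos: [0.4524, -0.2038, 0.1164]
ee_rot: [-3.14, -0.0, -1.491]
force: [-0.4, 0.0, 4.4]
width: 0.0336
gripper_force: 40.0
```

```bash
python3 go.py .452 -.2029 .115 -85.4
```

```text
t 18.075 q [-0.03  0.18 -0.54  0.   -0.85  0.11] pos [ 0.4524 -0.2038  0.1164] rot [-1.799e+02 -2.000e-02 -8.541e+01]
turn(tool) deg [-0.1  -0.02 -0.01] shift after turn [-0.0009  0.0003  0.0014] shift now [-0.0009  0.0003  0.0014] len 0.0017
F [-0.41  0.04  4.41] w 0.0336 g 39.99
```

move_arm(
  rows="0 0 0 0 0 -0.03 0.02; 0 0 0 0 0 -0.05 0.02; 0 0 0 0 0 -0.06 0.02; 0 0 0 0 0 -0.03 0.02; 0 0 10.4 0 0 0 0.02; 0 0 0 0 0 0 0.02; 0 0 0 0 0 0 0.02",
)

```text
t: 18.95
eef_pos: [0.4514, -0.2037, 0.285]
ee_rot: [3.14, 0.0, -1.669]
force: [0.7, 0.5, -1.5]
width: 0.0341
gripper_force: 40.0
```

```bash
python3 go.py .5409 .0720 .285 -95.8
python3 - <<'E'
from m import *
im,d=grab('top','top3')
P=pts('top',d)
rects(P,im,.088,.105,(180,200,325,285))
rects(P,im,.115,.135,(180,200,325,285),8)
E
```

```text
t 18.95 q [-0.03  0.03 -0.29 -0.   -1.25 -0.07] pos [ 0.4514 -0.2037  0.285 ] rot [ 1.7994e+02  1.0000e-02 -9.5610e+01]
turn(tool) deg [0.06 0.01 0.19] shift after turn [-0.2833 -0.0612  0.    ] shift now [-0.2831 -0.0622 -0.    ] len 0.2899
F [ 0.71  0.46 -1.48] w 0.0341 g 39.99
px [211.6 241.4] n 2344 mean [0.5544 0.2175] z 0.0957 rect c [555.6 214.6] sz [127.9 110. ] ang 84.5 bgr [ 59.  85. 127.]
```

Run:
```python
from m import *
z=np.load('side.npz');P=pts('side',z['d'])
D=(P-[.5404,.0671,0])[...,:2];dy=D@[.101,.995];dx=D@[.995,-.101]
m=(P[...,2]>.085)&(P[...,2]<.105)&(dx>-.029)&(dx<.029)&(dy>-.05)&(dy<.13)
h,e=np.histogram(dy[m],np.arange(-.046,.13,.002))
print([(round(a*1000),int(n)) for a,n in zip(e,h)])
m=(P[...,2]>.108)&(P[...,2]<.135)&(abs(dx)<.03)&(dy>-.05)&(dy<.06)
h,e=np.histogram(dy[m],np.arange(-.0,.05,.001));print('tabs',[(round(a*1000),int(n)) for a,n in zip(e,h)])
s=arm.get_state();print(s['t'])
```

```text
[(-46, 0), (-44, 0), (-42, 1), (-40, 11), (-38, 8), (-36, 15), (-34, 11), (-32, 15), (-30, 5), (-28, 6), (-26, 6), (-24, 6), (-22, 3), (-20, 4), (-18, 4), (-16, 3), (-14, 6), (-12, 5), (-10, 3), (-8, 2), (-6, 5), (-4, 8), (-2, 7), (0, 8), (2, 0), (4, 0), (6, 0), (8, 0), (10, 1), (12, 3), (14, 3), (16, 6), (18, 5), (20, 5), (22, 5), (24, 5), (26, 7), (28, 6), (30, 7), (32, 4), (34, 5), (36, 10), (38, 5), (40, 25), (42, 35), (44, 23), (46, 8), (48, 18), (50, 17), (52, 13), (54, 15), (56, 19), (58, 15), (60, 11), (62, 20), (64, 15), (66, 13), (68, 16), (70, 12), (72, 21), (74, 12), (76, 18), (78, 13), (80, 19), (82, 17), (84, 11), (86, 16), (88, 19), (90, 14), (92, 22), (94, 11), (96, 20), (98, 11), (100, 18), (102, 18), (104, 19), (106, 34), (108, 7), (110, 10), (112, 14), (114, 17), (116, 21), (118, 15), (120, 16), (122, 18), (124, 15), (126, 18)]
tabs [(0, 0), (1, 0), (2, 0), (3, 0), (4, 0), (5, 0), (6, 0), (7, 0), (8, 0), (9, 0), (10, 0), (11, 0), (12, 0), (13, 0), (14, 0), (15, 0), (16, 0), (17, 2), (18, 3), (19, 2), (20, 3), (21, 0), (22, 10), (23, 7), (24, 12), (25, 8), (26, 1), (27, 0), (28, 0), (29, 0), (30, 0), (31, 0), (32, 0), (33, 0), (34, 0), (35, 0), (36, 1), (37, 0), (38, 0), (39, 5), (40, 20), (41, 36), (42, 31), (43, 21), (44, 9), (45, 2), (46, 0), (47, 0), (48, 0)]
19.0
```

move_arm(
  rows="0 0 0.2 -0.05 -0.0112 0 0.02; 0 0 0 -0.055 -0.012 0 0.02; 0 0 0 -0.055 -0.0125 0 0.02; 0 0 0 -0.055 -0.0125 0 0.02; 0 0 0 -0.055 -0.0125 0 0.02; 0 -5 0 0 0 0 0.02; 0 0 0 0 0 0 0.02; 0 0 0 0 0 0 0.02",
  squeeze=55,
)

```text
t: 20.0
eef_pos: [0.5402, 0.0577, 0.2853]
ee_rot: [3.141, 0.086, -1.676]
force: [0.0, 0.4, -1.4]
width: 0.0337
gripper_force: 55.0
```

```bash
cat > st.py <<'E'
from h import *
from scipy.spatial.transform import Rotation as R
s=arm.get_state();A=R.from_euler('xyz',s['ee_rot']);p=s['eef_pos'];tip=p+A.apply([-.0007,0,.1064])
J=np.array([[.995,-.101,0],[.101,.995,0],[0,0,1]]);o=np.array([.5404,.0671,0])
print('t',s['t'],'tcp jig',(J@(p-o)).round(4),'tip jig',(J@(tip-o)).round(4),'F jig',(J@s['force']).round(1),'M',s['moment'].round(2),'toolz jig',(J@A.apply([0,0,1])).round(3),'toolx',(J@A.apply([1,0,0])).round(3),'w',round(s['width'],4),'g',round(s['gripper_force'],1))
E
python3 st.py
python3 - <<'E'
from m import *
im,d=grab('side','side4');P=pts('side',d)
D=(P-[.5404,.0671,0])[...,:2];dy=D@[.101,.995];dx=D@[.995,-.101]
m=(abs(dx)<.028)&(dy>-.04)&(dy<.06)&(P[...,2]>.17)&(P[...,2]<.275)
for lo in np.arange(.17,.275,.01):
    k=m&(P[...,2]>lo)&(P[...,2]<lo+.01)
    if k.sum()>5: print(round(lo+.005,3),k.sum(),np.median(dy[k]).round(4),dx[k].min().round(3),dx[k].max().round(3))
cv2.imwrite('pics/c4.png',cv2.resize(im[150:350,230:400],None,fx=3,fy=3))
E
```

```text
t 20.0 tcp jig [ 0.0007 -0.0094  0.2853] tip jig [0.0007 0.0004 0.1794] F jig [-0.   0.4 -1.4] M [-0.26 -0.06 -0.01] toolz jig [-0.     0.085 -0.996] toolx [-0.004 -0.996 -0.085] w 0.0337 g 55.0
0.175 12 0.0006 -0.026 0.021
0.185 70 0.0024 -0.027 0.028
0.195 75 0.0032 -0.027 0.028
0.205 76 0.0039 -0.027 0.027
0.215 74 0.0047 -0.028 0.027
0.225 82 0.0054 -0.028 0.028
0.235 80 0.0062 -0.027 0.028
0.245 85 0.007 -0.027 0.028
0.255 83 0.0079 -0.028 0.027
0.265 163 0.0065 -0.028 0.028
0.275 51 -0.0017 -0.026 0.024
```

View pics/c4.png

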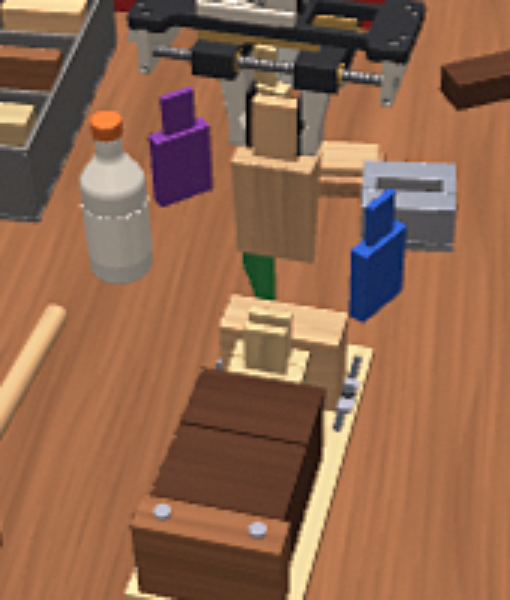

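move_arm(
  rows="0 0 0 -0.0053 0 -0.0005 0.02; 0 0 0 0.0025 0 0.03 0.02; 0 0 0 0.0025 0 0.03 0.02; 0 0 0 0.0017 0 0.02 0.02; 0 0 0 0 0 0 0.02; 0 0 0 0 0 0 0.02; 0 0 0 0 0 0 0.02",
)

```text
t: 20.92
eef_pos: [0.5415, 0.0642, 0.2074]
ee_rot: [-3.14, 0.088, -1.675]
force: [-0.3, -0.3, -0.6]
width: 0.0335
gripper_force: 55.0
```

```bash
python3 st.py
python3 - <<'E'
from m import *
im,d=grab('side','side5');P=pts('side',d)
D=(P-[.5404,.0671,0])[...,:2];dy=D@[.101,.995];dx=D@[.995,-.101]
m=(dx>-.05)&(dx<.05)&(dy>-.045)&(dy<.06)
for lo in np.arange(.145,.19,.01):
    k=m&(P[...,2]>lo)&(P[...,2]<lo+.01)&(abs(dx)<.028)
    if k.sum()>5: print('wedge',round(lo+.005,3),k.sum(),np.median(dy[k]).round(4))
k=m&(abs(P[...,2]-.095)<.006)&(abs(dx)>.031)
h,e=np.histogram(dy[k],np.arange(-.045,.06,.002));print([(round(a*1000),int(n)) for a,n in zip(e,h)])
E
```

```text
t 20.925 tcp jig [ 0.0014 -0.0028  0.2074] tip jig [0.0016 0.0072 0.1015] F jig [-0.3 -0.3 -0.6] M [-0.24 -0.07 -0.  ] toolz jig [ 0.002  0.088 -0.996] toolx [-0.004 -0.996 -0.088] w 0.0335 g 55.0
wedge 0.15 70 0.0127
wedge 0.16 72 0.0132
wedge 0.17 71 0.014
wedge 0.18 73 0.0148
wedge 0.19 166 0.0112
[(-45, 0), (-43, 0), (-41, 1), (-39, 3), (-37, 8), (-35, 4), (-33, 4), (-31, 8), (-29, 7), (-27, 3), (-25, 3), (-23, 11), (-21, 6), (-19, 4), (-17, 9), (-15, 10), (-13, 3), (-11, 11), (-9, 7), (-7, 7), (-5, 9), (-3, 12), (-1, 16), (1, 2), (3, 2), (5, 1), (7, 0), (9, 0), (11, 0), (13, 0), (15, 0), (17, 0), (19, 0), (21, 0), (23, 0), (25, 0), (27, 0), (29, 0), (31, 0), (33, 0), (35, 0), (37, 0), (39, 0), (41, 0), (43, 0), (45, 1), (47, 2), (49, 7), (51, 10), (53, 7), (55, 15), (57, 9)]
```

move_arm(
  rows="0 0 0 0.0013 0 0 0.02; 0 0 0 0.0004 0 0.004 0.02; 0 0 0 0.0004 0 0.004 0.02; 0 0 0 0.0003 0 0.004 0.02; 0 0 0 0 0 0 0.02",
)

```text
t: 21.6
eef_pos: [0.5405, 0.0626, 0.1935]
ee_rot: [3.141, 0.087, -1.676]
force: [-0.4, -0.4, -1.2]
width: 0.0334
gripper_force: 55.0
```

```bash
python3 st.py
```

```text
t 21.6 tcp jig [ 0.0005 -0.0045  0.1935] tip jig [0.0005 0.0054 0.0876] F jig [-0.3 -0.4 -1.2] M [-0.21 -0.03 -0.01] toolz jig [-0.001  0.087 -0.996] toolx [-0.004 -0.996 -0.087] w 0.0334 g 55.0
```

move_arm(
  rows="0 0 0 -0.0002 0 0.002 0.02; 0 0 0 -0.0003 0 0.002 0.02; 0 0 0 -0.0003 0 0.002 0.02; 0 0 0 -0.0003 0 0.002 0.02; 0 0 0 0 0 0 0.02",
)

```text
t: 22.22
eef_pos: [0.5408, 0.0644, 0.186]
ee_rot: [3.141, 0.087, -1.676]
force: [0.4, 0.1, -1.0]
width: 0.0337
gripper_force: 55.0
```

```bash
python3 st.py
```

```text
t 22.225 tcp jig [ 0.0007 -0.0026  0.186 ] tip jig [0.0007 0.0074 0.0801] F jig [ 0.4  0.1 -1. ] M [-0.29  0.01 -0.05] toolz jig [ 0.     0.087 -0.996] toolx [-0.004 -0.996 -0.087] w 0.0337 g 55.0
```

move_arm(
  rows="0 0 0 -0.0003 0 0.002 0.02; 0 0 0 -0.0003 0 0.002 0.02; 0 0 0 0 0 0 0.02; 0 0 0 0 0 0 0.02",
)

```text
t: 22.72
eef_pos: [0.541, 0.0654, 0.1823]
ee_rot: [3.142, 0.087, -1.676]
force: [0.0, 0.1, -1.4]
width: 0.0335
gripper_force: 55.0
```

```bash
python3 st.py
```

```text
t 22.725 tcp jig [ 0.0008 -0.0017  0.1823] tip jig [0.0008 0.0083 0.0763] F jig [ 0.   0.1 -1.4] M [-0.29 -0.01 -0.  ] toolz jig [ 0.     0.087 -0.996] toolx [-0.004 -0.996 -0.087] w 0.0335 g 55.0
```

move_arm(
  rows="0 0 0 0.0001 0 0.002 0.02; 0 0 0 0.0001 0 0.002 0.02; 0 0 0 0.0001 0 0.002 0.02; 0 0 0 0 0 0 0.02; 0 0 0 0 0 0 0.02",
)

```text
t: 23.35
eef_pos: [0.5412, 0.0657, 0.1762]
ee_rot: [-3.141, 0.087, -1.676]
force: [0.3, 0.6, -1.9]
width: 0.0335
gripper_force: 55.0
```

```bash
python3 st.py
```

```text
t 23.35 tcp jig [ 0.0009 -0.0013  0.1762] tip jig [0.001  0.0087 0.0703] F jig [ 0.2  0.6 -1.9] M [ 0.01 -0.45 -0.01] toolz jig [ 0.001  0.087 -0.996] toolx [-0.004 -0.996 -0.087] w 0.0335 g 55.0
```

move_arm(
  rows="0 0 0 -0.0003 0 0.002 0.02; 0 0 0 0 0 0 0.02",
)

```text
t: 23.6
eef_pos: [0.5412, 0.0662, 0.1743]
ee_rot: [-3.141, 0.087, -1.676]
force: [1.3, 0.2, 0.4]
width: 0.0335
gripper_force: 55.0
```

```bash
python3 st.py
```

```text
t 23.6 tcp jig [ 0.0009 -0.0008  0.1743] tip jig [0.001  0.0092 0.0684] F jig [1.2 0.3 0.4] M [ 0.09 -0.38  0.04] toolz jig [ 0.001  0.087 -0.996] toolx [-0.004 -0.996 -0.087] w 0.0335 g 55.0
```

move_arm(
  rows="0 0 0 -0.0003 0 0.002 0.02; 0 0 0 0 0 0 0.02",
)

```text
t: 23.85
eef_pos: [0.5412, 0.0667, 0.1723]
ee_rot: [-3.141, 0.087, -1.676]
force: [-0.5, 0.6, 0.1]
width: 0.0335
gripper_force: 55.0
```

```bash
python3 st.py
```

```text
t 23.85 tcp jig [ 0.0009 -0.0003  0.1723] tip jig [0.0009 0.0097 0.0663] F jig [-0.5  0.5  0.1] M [ 0.25 -0.38  0.1 ] toolz jig [ 0.001  0.087 -0.996] toolx [-0.004 -0.996 -0.087] w 0.0335 g 55.0
```

move_arm(
  rows="0 0 0 -0.0003 0 0.0015 0.02; 0 0 0 0 0 0 0.02",
)

```text
t: 24.1
eef_pos: [0.5413, 0.0669, 0.171]
ee_rot: [-3.141, 0.087, -1.675]
force: [-0.2, 0.1, 2.1]
width: 0.0336
gripper_force: 55.0
```

```bash
python3 st.py
```

```text
t 24.1 tcp jig [ 9.00e-04 -1.00e-04  1.71e-01] tip jig [0.001  0.0099 0.0651] F jig [-0.2  0.1  2.1] M [-0.   -0.15  0.19] toolz jig [ 0.001  0.087 -0.996] toolx [-0.003 -0.996 -0.087] w 0.0336 g 55.0
```

move_arm(
  rows="0 0 0 -0.0003 0 0.0015 0.02; 0 0 0 0 0 0 0.02",
)

```text
t: 24.35
eef_pos: [0.5415, 0.0671, 0.1701]
ee_rot: [-3.141, 0.087, -1.675]
force: [-1.2, -1.3, 7.2]
width: 0.0339
gripper_force: 55.0
```

move_arm(
  rows="0 0 0 -0.0003 0 0.0015 0.02; 0 0 0 0 0 0 0.02",
)

```text
t: 24.6
eef_pos: [0.5417, 0.0673, 0.1694]
ee_rot: [-3.14, 0.086, -1.674]
force: [-2.7, -2.1, 12.7]
width: 0.0334
gripper_force: 55.0
```

```bash
python3 st.py
```

```text
t 24.6 tcp jig [0.0013 0.0003 0.1694] tip jig [0.0015 0.0102 0.0635] F jig [-2.5 -2.3 12.7] M [-0.61  1.11  0.59] toolz jig [ 0.002  0.086 -0.996] toolx [-0.002 -0.996 -0.086] w 0.0334 g 55.0
```

move_arm(
  rows="0 0 0 -0.0003 0 0.0015 0.02; 0 0 0 0 0 0 0.02",
)

```text
t: 24.85
eef_pos: [0.5419, 0.0674, 0.1689]
ee_rot: [-3.139, 0.086, -1.674]
force: [-5.1, -3.3, 19.3]
width: 0.0338
gripper_force: 55.0
```

move_arm(
  rows="0 0 0 -0.0003 0 0.0015 0.02; 0 0 0 0 0 0 0.02",
)

```text
t: 25.1
eef_pos: [0.5421, 0.0676, 0.1685]
ee_rot: [-3.139, 0.086, -1.673]
force: [-7.7, -4.9, 25.7]
width: 0.0335
gripper_force: 55.0
```

```bash
python3 st.py
python3 - <<'E'
from m import *
im,d=grab('side','side6');P=pts('side',d)
D=(P-[.5404,.0671,0])[...,:2];dy=D@[.101,.995];dx=D@[.995,-.101]
for lo in np.arange(.10,.17,.008):
    k=(dy>-.03)&(dy<.06)&(P[...,2]>lo)&(P[...,2]<lo+.008)&(abs(dx)<.03)
    c=k&(abs(dx)>.019)
    if c.sum()>5: print('wedge sides',round(lo+.004,3),c.sum(),np.median(dy[c]).round(4))
    c=k&(abs(dx)<.015)
    if c.sum()>5: print('mid',round(lo+.004,3),c.sum(),np.percentile(dy[c],[10,50,90]).round(4))
cv2.imwrite('pics/c6.png',cv2.resize(im[215:365,260:370],None,fx=4,fy=4))
E
```

```text
t 25.1 tcp jig [0.0017 0.0007 0.1685] tip jig [0.002  0.0105 0.0625] F jig [-7.1 -5.7 25.7] M [-1.18  3.12  0.88] toolz jig [ 0.003  0.086 -0.996] toolx [-0.001 -0.996 -0.086] w 0.0335 g 55.0
wedge sides 0.104 19 0.0142
mid 0.104 26 [0.0431 0.0454 0.0466]
wedge sides 0.112 16 0.0154
mid 0.112 28 [0.0441 0.0453 0.0473]
wedge sides 0.12 24 0.0157
mid 0.12 30 [0.0443 0.0456 0.0474]
wedge sides 0.128 23 0.0165
mid 0.128 45 [0.0276 0.045  0.0469]
wedge sides 0.136 21 0.0168
mid 0.136 122 [0.0181 0.0292 0.0461]
wedge sides 0.144 31 0.0182
mid 0.144 31 [0.0171 0.0188 0.0246]
wedge sides 0.152 58 0.0117
mid 0.152 75 [0.007  0.0142 0.02  ]
wedge sides 0.16 7 0.0096
mid 0.16 34 [0.0044 0.0068 0.0091]
wedge sides 0.168 29 0.0115
mid 0.168 36 [0.0051 0.0069 0.0088]
```

View pics/c6.png

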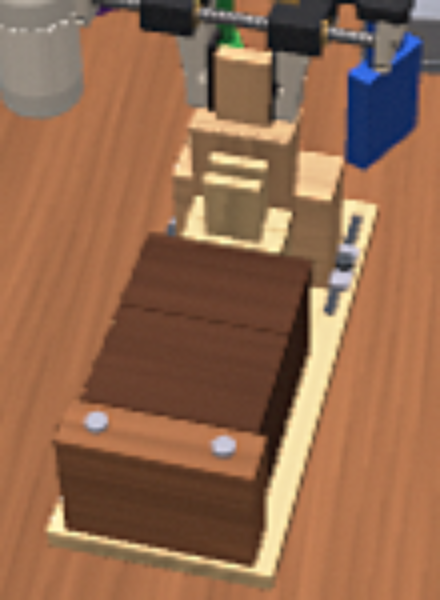

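move_arm(
  rows="0 0 0 -0.0003 0 0.0012 0.02; 0 0 0 0 0 0 0.02; 0 0 0 0 0 0 0.02; 0 0 0 0 0 0 0.02; 0 0 0 0 0 0 0.02; 0 0 0 0 0 0 0.02",
)

```text
t: 25.9
eef_pos: [0.5423, 0.0677, 0.1682]
ee_rot: [-3.138, 0.086, -1.673]
force: [-8.8, -5.4, 34.4]
width: 0.0336
gripper_force: 55.1
```

```bash
python3 st.py
python3 - <<'E'
from m import *
im,d=grab('side');P=pts('side',d)
D=(P-[.5404,.0671,0])[...,:2];dy=D@[.101,.995];dx=D@[.995,-.101]
k=(dy>.035)&(dy<.06)&(P[...,2]>.1)&(P[...,2]<.13)&(abs(dx)<.015);print('sp1 tab',dy[k].mean())
# seam profile: gray along jig y on z=.095, averaged over jig x; start vs now
J=np.array([[.995,.101],[-.101,.995]])
for f in('side0','side6'):
    g=cv2.cvtColor(cv2.imread(f'pics/{f}.png'),cv2.COLOR_BGR2GRAY).astype(np.float32)
    out=[]
    for y in np.arange(.100,.120,.001):
        v=[]
        for x in np.linspace(-.035,.035,30):
            w=np.array([.5404,.0671])+J@[x,y]; u=proj('side',[w[0],w[1],.095])
            v.append(cv2.getRectSubPix(g,(1,1),(float(u[0]),float(u[1])))[0,0])
        out.append(int(np.mean(v)))
    print(f,out)
E
```

```text
t 25.9 tcp jig [0.0018 0.0008 0.1682] tip jig [0.0022 0.0106 0.0623] F jig [-8.2 -6.3 34.4] M [-1.36  4.21  0.99] toolz jig [ 0.004  0.085 -0.996] toolx [-0.001 -0.996 -0.085] w 0.0336 g 55.1
sp1 tab 0.04528808516946507
side0 [73, 73, 72, 72, 72, 72, 69, 62, 51, 41, 37, 41, 51, 62, 69, 73, 74, 74, 74, 73]
side6 [77, 77, 77, 76, 76, 75, 74, 74, 73, 71, 67, 64, 64, 68, 72, 75, 76, 76, 77, 76]
```

```bash
python3 -c "
from station import arm
print(arm.job_done())"
```

```text
the job is handed in; nothing more can be done
None
```

I handed the job in with two spacers standing upright in the gap and the wedge still gripped and pressed down at about 34 N, its tip about 47 mm above the jig's base. The joint looks shut: a thin dark seam is still visible, but further pushing no longer moved the spacers. No verdict came back.

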